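Shift the jar mill into the speed marked green

TASK

Put the bench jar mill into the speed marked by the green disc: push its gear lever out of the stop slot, along the cross slot of the gate and fully home into the corner slot that points to the green disc, then take the hand clear. Push the knob with the outside of the fingers, never taking it between them, do not force the lever hard against the gate, and leave the jar on the rollers and the glassware and tools around as they stand.

Things in the scene. Friction and masses are not known exactly. Their poses are not given: they have to be found in the camera images.
- mill: Bench jar mill, fixed: white gearbox with teal band (x -100 to 100 mm, y -110 to 135, deck 118 mm high), roller bed with a 170 mm high back rail at its right (-y, to y -460), teal motor at its back (to x 180, 122 mm high). Origin: on the table under the lever's pivot; x points from the mill's front (robot side) to its back, y to its left.
- gate (a point): Middle of the bright steel gate plate's top (124 mm above the table), axes as the mill. Plate 80 mm (x) by 84 mm (y); slots 16 mm wide for the lever's 10 mm stem: a cross slot along y; from each end of it a corner slot to the front and one to the back (centre lines at y +-24 mm); and in the middle one slot to the front only, the stop slot, where the lever starts.
- gear_cross (a joint): Sideways tilt of the gear lever, rad: 0 middle, positive to the mill's left (+y); end stops at +0.40 and -0.40, over the left and right corner slots. Stays where it is left (no spring); 2 to 3 N at the knob moves it.
- gear_shift (a joint): Fore and aft tilt of the gear lever, rad: 0 in the cross slot, positive to the mill's back (+x); end stops, fully home, at +0.34 in the back slots and -0.34 in the front slots. Starts at -0.34 to -0.26 in the stop slot. Stays where it is left; 2 to 3 N at the knob moves it.
- knob (a point): Centre of the lever's black pear-shaped knob, 35 mm across, from 22 mm below to 21 mm above this point along the stem. 165 mm from the pivot, which is 61 mm above the mill's origin. In the mill's frame, mm: x = 165 sin(shift), y = 165 cos(shift) sin(cross), z = 61 + 165 cos(shift) cos(cross); home in a corner slot x +-55, y +-60, z 204.
- disc_green: Green disc 28 mm across, 2 mm thick, stuck flat on the mill's deck under the place where the knob ends when the lever is home in that corner slot. Origin: centre of its underside. Which corner it marks changes from start to start. The slot to choose.
- disc_yellow: Yellow disc 28 mm across, 2 mm thick, stuck flat on the mill's deck under the place where the knob ends when the lever is home in that corner slot. Origin: centre of its underside. Which corner it marks changes from start to start.
- disc_red: Red disc 28 mm across, 2 mm thick, stuck flat on the mill's deck under the place where the knob ends when the lever is home in that corner slot. Origin: centre of its underside. Which corner it marks changes from start to start.
- disc_blue: Blue disc 28 mm across, 2 mm thick, stuck flat on the mill's deck under the place where the knob ends when the lever is home in that corner slot. Origin: centre of its underside. Which corner it marks changes from start to start.
- mill_jar: White grinding jar with teal bands, 124 mm diameter, 150 mm long, lying loose on the rollers along the mill's y; origin at its centre, top 208 mm above the table. Leave it.
- sample_jar: Small sample jar with black cap, 32 mm diameter, 45 mm tall, loose on the left of the gearbox deck, some 110 mm left of the lever's middle. Origin under its base. Leave it.
- flask: Conical glass flask, 84 mm at the base, 145 mm tall, loose on the table. Origin under its base. Leave it.
- reagent: Amber bottle with black cap, 72 mm diameter, 150 mm tall, loose on the table. Origin under its base. Leave it.
- beaker: Glass beaker, 68 mm diameter, 90 mm tall, loose on the table. Origin under its base. Leave it.
- spatula: Flat steel lab spatula, 150 mm long, 14 mm wide, 4 mm thick, loose on the table along its own x. Origin under its middle. Leave it.
- mortar: White ceramic mortar, 90 mm diameter, 50 mm tall, loose on the table. Origin under its base. Leave it.

How it is judged:
On the way, in this order (a step that is already met when the one before it is completed fails the run):
1. the lever is out of the stop slot, in the cross slot (value of joint gear_shift between -0.12 and 0.12 rad).
2. the lever is home in the slot marked by the green disc (horizontal distance between knob and disc_green below 0.016 m and (value of joint gear_shift above 0.28 rad or value of joint gear_shift below -0.28 rad)), for 0.2 s.
At the end, for the whole second after the job is handed in: The lever is at rest, fully home in the corner slot at the green disc: the knob's centre within 16 mm of the disc's centre seen from above and the fore and aft tilt beyond 0.28 rad (end stop 0.34) (all of step 2 and velocity of joint gear_shift between -0.05 and 0.05 rad/s and velocity of joint gear_cross between -0.05 and 0.05 rad/s); the robot touches nothing.
It fails at once if the grinding jar, sample jar, flask, amber bottle, beaker, spatula or mortar is moved by more than 15 mm (distance of any of mill_jar, sample_jar, flask, reagent, beaker, spatula, mortar from where it was at the start of the episode above 0.015 m).
It fails at once if the knob is taken between the fingers (horizontal distance between the grasp point and knob below 0.016 m and z of the grasp point in the frame of knob below 0.022 m).
It fails at once if the lever is forced: more than 80 N on it (contact force between gear_shift and the arm above 80 N or contact force between gear_shift and the fingers above 80 N).
It also fails if it takes over 48 s, if anything falls off the work surface, if the arm or the gripper's body presses on something with over 40 N, if the wrist force passes 120 N, or if a joint passes its speed limit or range.

ROBOT

A 6-joint arm with a two-finger parallel gripper is mounted at the origin on the work surface. World frame = base frame: x ahead of the robot, y to its left, z up, the work surface at z = 0. Lengths are in m, angles in rad, forces in N, time in s.
With the tool pointing down it reaches from about 0.35 to 0.975 m from the base axis. Payload 4.9 kg.
Tool frame: the origin (TCP) lies midway between the tips of the shut fingers; the grasp point (between the pads) lies ctrl.grip_point_offset behind it (ctrl.grip_point_offset is the distance from the TCP to the grasp point, in m); x points along the fingers, y is the direction in which the jaws open and shut, and the axes are right-handed (so a half turn about x gives the same grasp; the last joint's range is limited). The gripper opens to 85 mm and grips with 20 to 120 N. Pads are 22 mm wide; open, the fingers measure 114 mm over their backs; the gripper's body (76 mm by 85 mm) begins 54 mm behind the grasp point. The pads swing forward as they close: fully open they stand 13 mm farther back than shut.
Start: joints at [1.093, 0.053, 1.613, -0, 1.476, -0.119], TCP at [0.219, 0.585, 0.231] pointing down, gripper open.
Joint ranges: [-3.01, 3.01], [-1.01, 2.22], [0.06, 2.58], [-1.02, 4.17], [0.09, 2.62], [-3.14, 3.14]. Speed limits (rad/s): [2.57, 2.57, 3.14, 3.14, 3.14, 3.14].

INTERFACE

Orientations are given as a rotation vector (axis times angle).
In Python, from station import ctrl gives the robot as it stands. The module is installed in compiled form; this text tells all that it offers.
- The arm moves only by the tool drive_tool, never from a script. Its argument "commands" is text: rows parted by semicolons, each of 5 numbers parted by spaces: the closure, from -1 (fully open) to 1 (shut), so that 0 is half open, then the shift along the tool's x, y, z in units of 40 mm (1.0 is 40 mm), then the turn about the tool's x in units of 5 degrees (1.0 is 5 degrees). A call has 1 to 8 rows; each row is the pose to reach, as a shift and turn from the pose commanded when the call began, along the tool's axes at that moment; what a row does not reach only later rows make up. A row lasts 1/12 s, in which the tool goes at most 41.7 mm and 7.16 degrees, less where a joint would pass 70% of its speed; a pose out of reach is approached as far as the arm can. A call with a gripper value outside its range is refused whole. The fingers move at their own pace and stop on an object; "newtons" is the grip in N (left out, the last holds). Time passes only in rows, so rows that repeat a pose let the fingers close. It gives the time, the measured TCP pose, the force and the opening at its end, in the units of the state.
- ctrl.get_obs(): the state, without advancing time (a new reading comes with each control period).
- ctrl.get_image(name): name is "side" or "top" or "wrist"; returns (picture, depth): 400x640x3 uint8, blue, green, red; 400x640 float32, m along the optical axis (not along the pixel's ray), 0 where there is no reading.
- ctrl.camera_info(name): a dict with "K" (3x3 intrinsics, pixels), "T" (4x4, takes a point from camera to world coordinates). Camera axes: x right, y down, z forward; pixel columns grow to the right and rows downward; lengths in m; the calibration is good to about 2 mm. A picture is of the moment at which its call begins: read the wrist's pose just before it. camera_info takes no time and is no camera call; for the wrist camera it gives the pose at the moment of the call.
- ctrl.finish_job(): hands the job in, once; it reports no verdict.
The state is a dict: "t": time; "q": joint angles; "dq": joint speeds; "effort": joint torques, N m; "tool_pos": TCP position; "tool_rot": TCP orientation; "contact_force": force on the tool from outside, world axes, zero at the start; "wrist_torque": the same for the moment, N m; "opening": finger opening in m.
Only numpy, scipy, OpenCV 4.12 (cv2) and the standard library are available. Lean on these libraries where they do the work, as an engineer would, in place of code of your own. Each camera call takes 0.05 s, during which the arm holds its last target.

## Working session

There is one attempt and no reset: what is moved stays moved. The work goes in short steps, Python scripts to look and compute and a tool call to move; the robot and the scene stay as the last step left them, time stands still between calls to the robot, and variables do not carry over. Pictures are saved under pics/ and viewed, and the job is handed in when it is done.

Besides the shell and the picture viewer there is one more tool, called after "Emit:" in YAML: its name, and indented under it one key for each argument. drive_tool: Moves the arm, as the interface text tells. Its arguments: {"type":"object","properties":{"commands":{"type":"string"},"newtons":{"type":"number"}},"required":["commands"]}

```bash
mkdir -p pics; cat > h.py <<'E'
import numpy as np, cv2
from station import ctrl
def grab(n,tag):
    T=ctrl.camera_info(n); im,d=ctrl.get_image(n)
    cv2.imwrite(f'pics/{tag}.png',im); np.savez(f'pics/{tag}.npz',im=im,d=d,K=T['K'],T=T['T'])
def w(tag,u,v,z=None):
    f=np.load(f'pics/{tag}.npz');K,T=f['K'],f['T']
    r=np.linalg.inv(K)@[u,v,1]
    if z is None: p=r*f['d'][v,u]; return T[:3,:3]@p+T[:3,3]
    R=T[:3,:3]@r; return T[:3,3]+R*(z-T[2,3])/R[2]
E
python3 - <<'E'
from h import *
print(ctrl.get_obs(),ctrl.grip_point_offset)
for n in('top','side'):grab(n,n+'0')
E
```

```text
{'t': 0.0, 'q': array([ 1.09299082e+00,  5.33634061e-02,  1.61425807e+00, -9.19493174e-07,
        1.47603865e+00, -1.19042391e-01]), 'dq': array([-1.43450065e-03,  7.62027243e-04,  5.48350460e-04,  8.08244630e-05,
        1.06728651e-03, -7.11018107e-04]), 'effort': array([-2.57963395e-03, -3.93651259e+01, -3.70184147e+01, -1.95406228e-04,
        6.67635089e-03,  2.03639797e-05]), 'tool_pos': array([0.21918601, 0.5846451 , 0.23008044]), 'tool_rot': array([ 0.27996261,  1.55301199, -0.28308102]), 'contact_force': array([ 1.40164715,  0.03528857, -0.06983364]), 'wrist_torque': array([ 0.03121379, -0.00827232, -0.00228158]), 'opening': 0.08521343410956739} 0.0187
```

View pics/top0.png

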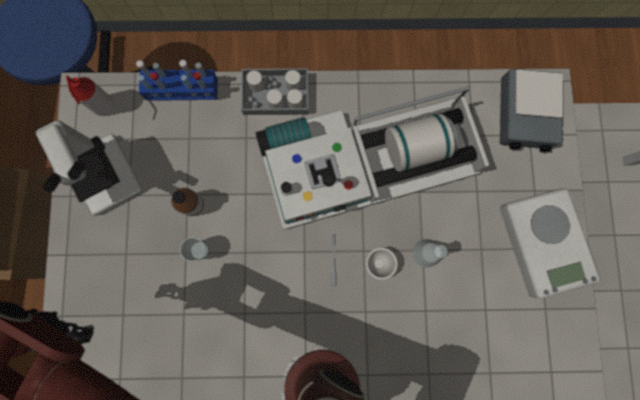

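View pics/side0.png

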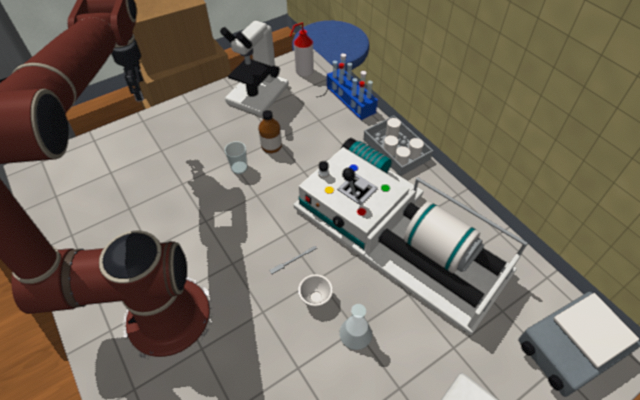

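```bash
python3 - <<'E'
from h import *
im=cv2.imread('pics/top0.png')[110:220,250:390]
cv2.imwrite('pics/top0c.png',cv2.resize(im,None,fx=5,fy=5,interpolation=cv2.INTER_CUBIC))
im=cv2.imread('pics/side0.png')[130:250,290:420]
cv2.imwrite('pics/side0c.png',cv2.resize(im,None,fx=5,fy=5,interpolation=cv2.INTER_CUBIC)[:600])
for n in('top','side'):
  i=ctrl.camera_info(n);print(i['K'],i['T'])
E
```

```text
[[440.28048812   0.         310.10707445]
 [  0.         440.28048812 198.6848136 ]
 [  0.           0.           1.        ]] [[-0.01489643 -0.98832339  0.15164093  0.33848787]
 [-0.99985212  0.01342023 -0.0107537   0.03950218]
 [ 0.00859308 -0.15177869 -0.98837715  1.30505823]
 [ 0.          0.          0.          1.        ]]
[[473.88818996   0.         323.17336027]
 [  0.         473.88818996 191.67828961]
 [  0.           0.           1.        ]] [[ 0.83081382 -0.43989788  0.34093731  0.05453419]
 [-0.55653436 -0.6520001   0.5149421  -0.65099043]
 [-0.00423077 -0.61756435 -0.78650898  1.17027893]
 [ 0.          0.          0.          1.        ]]
```

View pics/top0c.png

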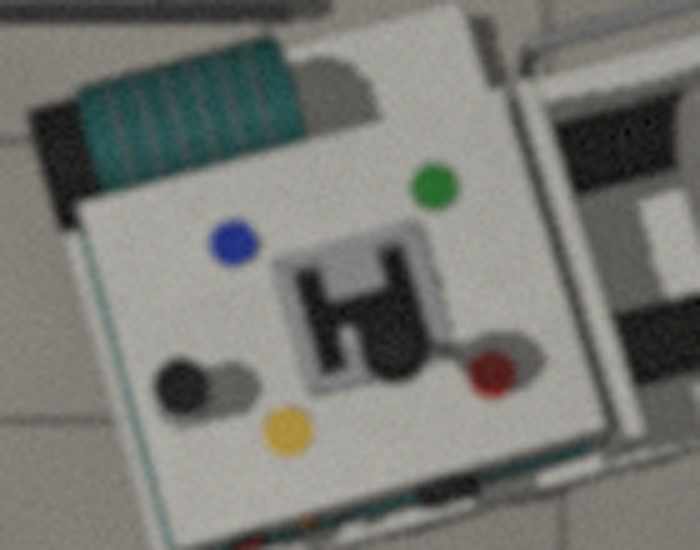

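View pics/side0c.png

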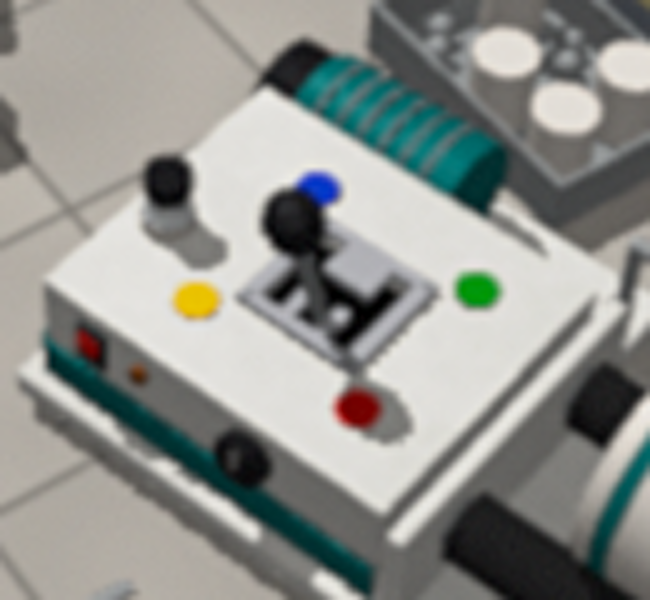

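```bash
python3 - <<'E'
from h import *
f=lambda u,v:(250+(u-2)/5,110+(v-2)/5)
d={}
for n,u,v in(('blue',234,243),('green',435,187),('yellow',289,432),('red',492,374)):
  d[n]=w('top0',*f(u,v),z=.120);print(n,d[n])
g=lambda u,v:(290+(u-2)/5,130+(v-2)/5)
for n,u,v in(('blue',319,189),('green',478,290),('yellow',197,300),('red',358,408)):
  print(n,w('side0',*g(u,v),z=.120))
c=sum(d.values())/4
ex=(d['blue']+d['green']-d['yellow']-d['red'])/2
ey=(d['blue']+d['yellow']-d['green']-d['red'])/2
print('centre',c,np.linalg.norm(ex),np.linalg.norm(ey),np.arctan2(ex[1],ex[0]),np.arctan2(-ey[0],ey[1]))
yaw=(np.arctan2(ex[1],ex[0])+np.arctan2(-ey[0],ey[1]))/2
R=np.array([[np.cos(yaw),-np.sin(yaw)],[np.sin(yaw),np.cos(yaw)]])
print('yaw',yaw,np.degrees(yaw))
for z in (.21,.216,.22):
  k=w('top0',*f(397,342),z=z);print('knob',k, R.T@(k-c)[:2])
  k=w('side0',*g(294,221),z=z);print(' side knob',k, R.T@(k-c)[:2])
for s in(-.34,-.3,-.26): print(165*np.sin(s),61+165*np.cos(s))
k=w('top0',*f(183,388),z=.163);print('sample',k,R.T@(k-c)[:2])
E
```

```text
blue [0.63391503 0.06277356 0.12      ]
green [ 0.66438225 -0.04905937  0.12      ]
yellow [0.52780746 0.03387642 0.12      ]
red [ 0.55847478 -0.07776216  0.12      ]
blue [0.63377353 0.06229834 0.12      ]
green [ 0.66376778 -0.04949291  0.12      ]
yellow [0.52762605 0.03363978 0.12      ]
red [ 0.55813136 -0.07764819  0.12      ]
centre [ 0.59614488 -0.00754289  0.12      ] 0.10985004668015114 0.11584142716226582 0.2652755847773856 0.2670339805310683
yaw 0.266154782654227 15.249545743308937
knob [ 0.5589046  -0.02110637  0.21      ] [-0.03949654 -0.00329083]
 side knob [ 0.55988389 -0.00960093  0.21      ] [-0.03552553  0.00755191]
knob [ 0.5576969  -0.02077428  0.216     ] [-0.04057437 -0.00265279]
 side knob [ 0.55672637 -0.01360845  0.216     ] [-0.03962595  0.004516  ]
knob [ 0.55689177 -0.02055289  0.22      ] [-0.04129292 -0.00222743]
 side knob [ 0.55462136 -0.01628013  0.22      ] [-0.04235955  0.00249206]
-55.025370203234374 216.55451981217712
-48.76083409912103 218.630520705725
-42.4182910622056 220.45434639219468
sample [0.54516136 0.0895822  0.163     ] [-0.02364217  0.10711512]
```

```bash
cat >> h.py <<'E'
from scipy.spatial.transform import Rotation as Ro
C=np.array([.59614,-.00754]);yaw=.26615
M=np.array([[np.cos(yaw),-np.sin(yaw)],[np.sin(yaw),np.cos(yaw)]])
def plan(*targets,turn=0):
    """targets: mill x,y,z mm of TCP; prints tool units from the present pose"""
    o=ctrl.get_obs();R=Ro.from_rotvec(o['tool_rot']).as_matrix()
    p=o['tool_pos'];m=M.T@(p[:2]-C)*1000
    print('t',round(o['t'],2),'mill',m.round(1),'z',(p[2]*1000).round(1),'F',o['contact_force'].round(1),'op',round(o['opening'],4))
    print('mill-frame Fxy',(M.T@o['contact_force'][:2]).round(1))
    ty=M.T@R[:2,1];print('x axis',R[:,0].round(3),'tool y yaw in mill deg',np.degrees(np.arctan2(ty[1],ty[0])).round(2))
    for t in targets:
        g=np.r_[M@(np.array(t[:2])/1000)+C,t[2]/1000]
        print(t,'->',(R.T@(g-p)/.04).round(3))
E
python3 -c "
from h import *
plan((-90,0,231),(-90,0,205))"
```

```text
t 0.1 mill [-207.9  670.5] z 230.1 F [-0.4 -0.7 -0. ] op 0.0855
mill-frame Fxy [-0.5 -0.5]
x axis [-0.001 -0.002 -1.   ] tool y yaw in mill deg 54.19
(-90, 0, 231) -> [-2.0000e-03 -1.1870e+01  1.2198e+01]
(-90, 0, 205) -> [  0.648 -11.869  12.198]
```

Emit:
drive_tool:
  commands: "1 0 -0.3 0.3 0.6; 1 0 -0.9 0.9 1.3; 1 0 -1.6 1.6 2.1; 1 0 -2.3 2.3 3.0; 1 0 -3.0 3.0 3.8; 1 0 -3.7 3.7 4.5; 1 0 -4.4 4.4 5.1; 1 0 -5.0 5.1 5.4"
  newtons: 40

```text
t: 0.77
tool_pos: [0.3402, 0.3242, 0.2308]
tool_rot: [0.649, 1.471, -0.65]
contact_force: [1.1, 0.0, -0.6]
opening: -0.0004
```

```bash
python3 -c "
from h import *
plan((-90,0,231),(-90,0,205))"
```

```text
t 0.77 mill [-159.7  387.4] z 230.8 F [ 1.1  0.  -0.6] op -0.0004
mill-frame Fxy [ 1.  -0.2]
x axis [-0. -0. -1.] tool y yaw in mill deg 27.09
(-90, 0, 231) -> [-2.000e-03 -2.859e+00  9.416e+00]
(-90, 0, 205) -> [ 0.648 -2.859  9.416]
```

Emit:
drive_tool:
  commands: "1 0 -0.3 0.9 0.8; 1 0 -0.6 1.8 1.6; 1 0 -0.9 2.7 2.4; 1 0 -1.2 3.7 3.2; 1 0 -1.5 4.7 4.0; 1 0 -1.8 5.7 4.7; 1 0 -2.0 6.4 5.2; 1 0 -2.2 6.8 5.4"

```text
t: 1.43
tool_pos: [0.4597, 0.0633, 0.2309]
tool_rot: [1.011, 1.323, -1.013]
contact_force: [-0.3, -0.2, -0.2]
opening: -0.0002
```

```bash
python3 -c "
from h import *
plan((-90,0,231),(-90,0,205))"
```

```text
t 1.43 mill [-113.   104.2] z 230.9 F [-0.3 -0.2 -0.2] op -0.0002
mill-frame Fxy [-0.4 -0.1]
x axis [-0.    -0.001 -1.   ] tool y yaw in mill deg -0.09
(-90, 0, 231) -> [-1.000e-03  5.800e-01  2.604e+00]
(-90, 0, 205) -> [0.649 0.58  2.604]
```

Emit:
drive_tool:
  commands: "1 0.1 0.1 0.6 0; 1 0.2 0.2 1.3 0; 1 0.3 0.3 1.9 0; 1 0.4 0.4 2.3 0; 1 0.5 0.45 2.5 0; 1 0.6 0.45 2.6 0; 1 0.6 0.45 2.6 0"

```text
t: 2.02
tool_pos: [0.5032, -0.0293, 0.2058]
tool_rot: [1.008, 1.327, -1.01]
contact_force: [-0.1, 0.5, -0.4]
opening: -0.0001
```

```bash
python3 -c "
from h import *
plan((-55,0,205))
for n in('top','side'):
  grab(n,n+'1')
a=cv2.resize(cv2.imread('pics/top1.png')[100:230,250:390],None,fx=4,fy=4)
b=cv2.resize(cv2.imread('pics/side1.png')[100:250,290:420],None,fx=4,fy=4)
cv2.imwrite('pics/a1.png',a);cv2.imwrite('pics/b1.png',b)
"
```

```text
t 2.02 mill [-95.4   3.4] z 205.8 F [-0.1  0.5 -0.4] op -0.0001
mill-frame Fxy [0.  0.5]
x axis [-0.003  0.001 -1.   ] tool y yaw in mill deg 0.16
(-55, 0, 205) -> [0.018 1.01  0.089]
```

View pics/b1.png

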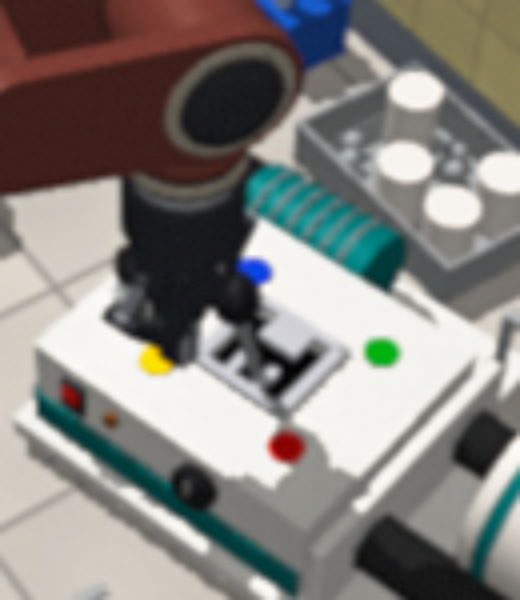

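View pics/a1.png

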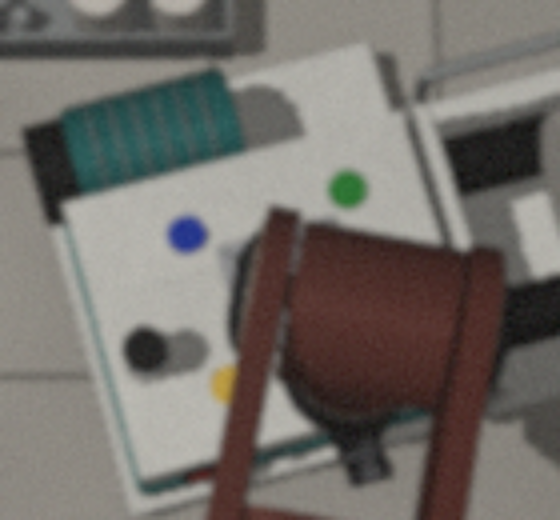

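Emit:
drive_tool:
  commands: "1 0 0.2 0.08 0; 1 0 0.4 0.08 0; 1 0 0.55 0.08 0; 1 0 0.7 0.08 0; 1 0 0.85 0.08 0; 1 0 1.0 0.08 0; 1 0 1.15 0.08 0; 1 0 1.3 0.08 0"

```text
t: 2.78
tool_pos: [0.5555, -0.0183, 0.2073]
tool_rot: [1.008, 1.325, -1.008]
contact_force: [-3.6, -1.0, 2.3]
opening: -0.0002
```

```bash
python3 -c "
from h import *
plan((-32,0,205))
for n in('side',):
  grab(n,n+'2')
b=cv2.resize(cv2.imread('pics/side2.png')[130:250,290:420],None,fx=5,fy=5)
cv2.imwrite('pics/b2.png',b)
"
```

```text
t 2.78 mill [-42.1   0.3] z 207.3 F [-3.6 -1.   2.3] op -0.0002
mill-frame Fxy [-3.7 -0. ]
x axis [-0.  0. -1.] tool y yaw in mill deg 0.2
(-32, 0, 205) -> [0.057 0.252 0.009]
```

View pics/b2.png

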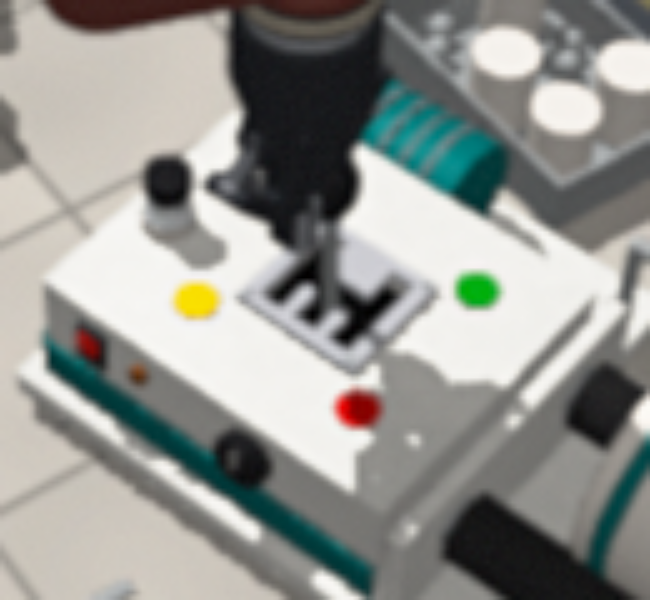

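```bash
python3 -c "
from h import *
for u,v in((340,185),(345,185),(338,190)):
  k=w('side2',290+(u-2)/5,130+(v-2)/5,z=.225);print(M.T@(k[:2]-C)*1000)
"
```

```text
[-10.51332378  -2.75067562]
[-8.78841407 -4.75451481]
[-13.95081482  -4.12642764]
```

Emit:
drive_tool:
  commands: "1 0 0.1 0 0; 1 0 0.2 0 0; 1 0 0.3 0 0; 1 0 0.3 0 0"

```text
t: 3.17
tool_pos: [0.567, -0.0151, 0.2072]
tool_rot: [1.009, 1.325, -1.008]
contact_force: [-2.4, -0.6, 1.5]
opening: -0.0002
```

```bash
python3 -c "
from h import *
plan((-32,0,205),(-60,0,205))
for n in('side',):
  grab(n,n+'3')
b=cv2.resize(cv2.imread('pics/side3.png')[130:250,290:420],None,fx=5,fy=5)
cv2.imwrite('pics/b3.png',b)
"
```

```text
t 3.17 mill [-30.1   0.3] z 207.2 F [-2.4 -0.6  1.5] op -0.0002
mill-frame Fxy [-2.5  0.1]
x axis [ 0.  0. -1.] tool y yaw in mill deg 0.2
(-32, 0, 205) -> [ 0.056 -0.048  0.008]
(-60, 0, 205) -> [ 0.055 -0.748  0.006]
```

View pics/b3.png

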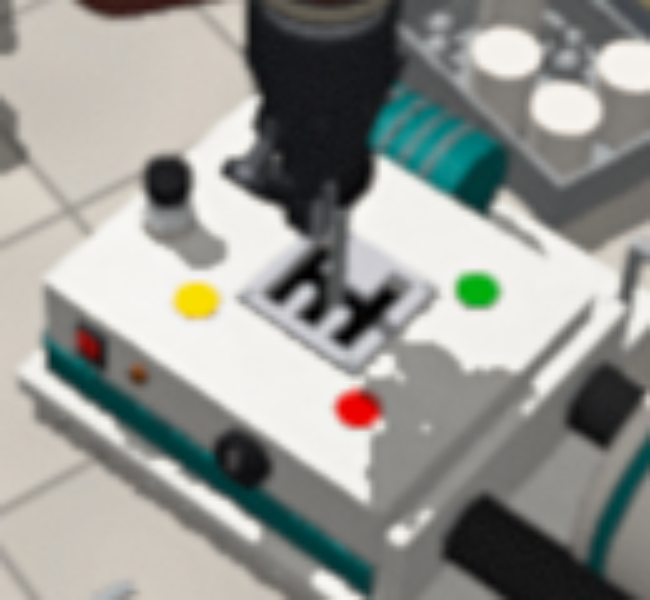

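Emit:
drive_tool:
  commands: "1 0.05 -0.4 0 0; 1 0.05 -0.9 -0.2 0; 1 0.05 -0.9 -0.8 0; 1 0.05 -0.7 -1.4 0; 1 0.05 -0.2 -1.5 0; 1 0.05 0.3 -1.5 0; 1 0.05 0.75 -1.4 0; 1 0.05 0.75 -1.2 0"

```text
t: 3.88
tool_pos: [0.5846, 0.0402, 0.2052]
tool_rot: [1.008, 1.324, -1.005]
contact_force: [-0.8, -0.1, -0.2]
opening: -0.0001
```

```bash
python3 -c "
from h import *
plan((0,30,205),(0,-36,205))
for n in('side',):
  grab(n,n+'4')
b=cv2.resize(cv2.imread('pics/side4.png')[130:250,290:420],None,fx=5,fy=5)
cv2.imwrite('pics/b4.png',b)
"
```

```text
t 3.88 mill [ 1.4 49.1] z 205.2 F [-0.8 -0.1 -0.2] op -0.0001
mill-frame Fxy [-0.8  0.1]
x axis [ 0.002  0.001 -1.   ] tool y yaw in mill deg 0.31
(0, 30, 205) -> [ 0.004 -0.038  0.477]
(0, -36, 205) -> [ 0.003 -0.047  2.127]
```

View pics/b4.png

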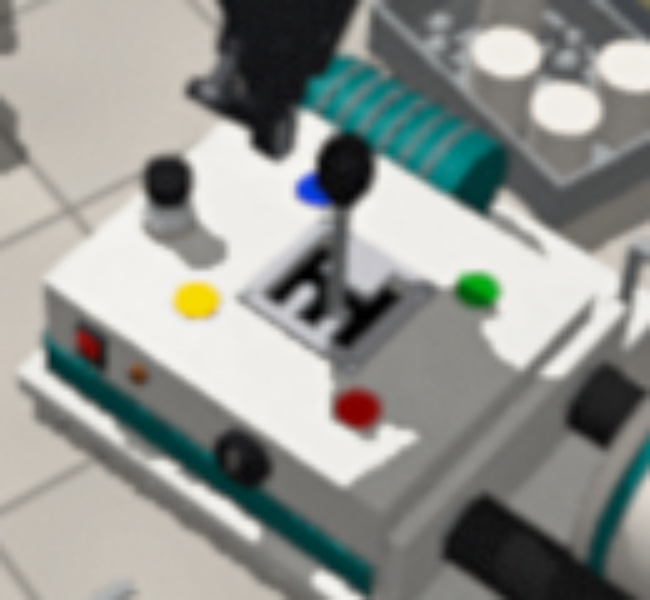

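Emit:
drive_tool:
  commands: "1 0 0 0.3 0; 1 0 0 0.5 0; 1 0 0 0.7 0; 1 0 0 0.9 0; 1 0 0 1.1 0; 1 0 0 1.3 0; 1 0 0 1.5 0; 1 0 0 1.7 0"

```text
t: 4.6
tool_pos: [0.6003, -0.0272, 0.2044]
tool_rot: [1.008, 1.326, -1.009]
contact_force: [-0.4, 2.8, -2.0]
opening: -0.0001
```

```bash
python3 -c "
from h import *
plan((0,-36,205))
for n in('side',):
  grab(n,n+'5')
b=cv2.resize(cv2.imread('pics/side5.png')[130:250,290:420],None,fx=5,fy=5)
cv2.imwrite('pics/b5.png',b)
"
```

```text
t 4.6 mill [ -1.2 -20.1] z 204.4 F [-0.4  2.8 -2. ] op -0.0001
mill-frame Fxy [0.3 2.8]
x axis [-0.002  0.001 -1.   ] tool y yaw in mill deg 0.19
(0, -36, 205) -> [-0.016  0.028  0.398]
```

View pics/b5.png

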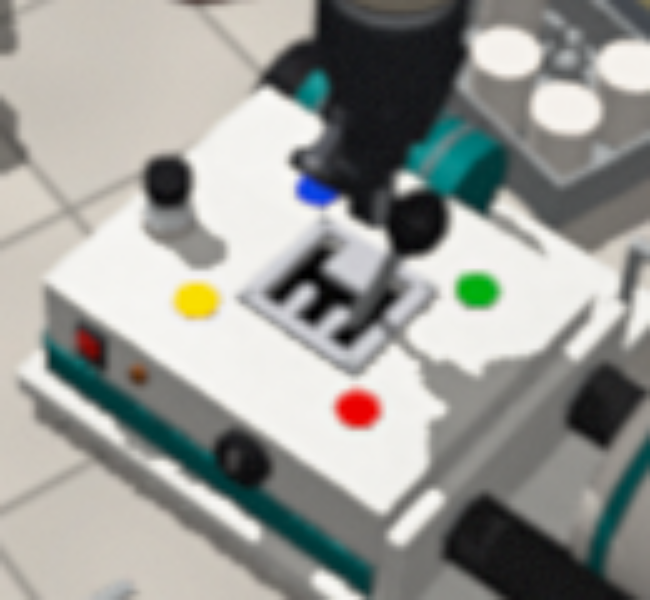

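Emit:
drive_tool:
  commands: "1 0 0 0.1 0; 1 0 0 0.2 0; 1 0 0 0.3 0; 1 0 0 0.35 0; 1 0 0 0.35 0"

```text
t: 5.07
tool_pos: [0.6046, -0.0405, 0.2053]
tool_rot: [1.008, 1.324, -1.009]
contact_force: [-0.7, 0.9, 0.1]
opening: 0.0001
```

```bash
python3 -c "
from h import *
plan((0,-36,205))
for n in('side',):
  grab(n,n+'6')
b=cv2.resize(cv2.imread('pics/side6.png')[130:250,290:420],None,fx=5,fy=5)
cv2.imwrite('pics/b6.png',b)
"
```

```text
t 5.07 mill [ -0.6 -34. ] z 205.3 F [-0.7  0.9  0.1] op 0.0001
mill-frame Fxy [-0.5  1. ]
x axis [ 0. -0. -1.] tool y yaw in mill deg 0.18
(0, -36, 205) -> [0.008 0.014 0.049]
```

View pics/b6.png

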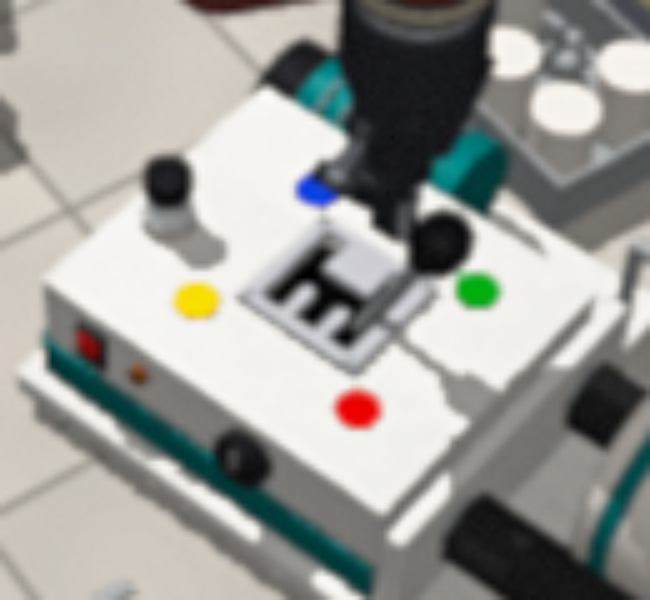

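```bash
python3 -c "
from h import *
for u,v in((441,243),):
 for z in(.212,.216):
  k=w('side6',290+(u-2)/5,130+(v-2)/5,z=z);print(M.T@(k[:2]-C)*1000)
"
```

```text
[  1.74083849 -61.55123569]
[ -1.15400437 -63.29098446]
```

Emit:
drive_tool:
  commands: "1 0 0 0.03 0; 1 0 0 0.06 0; 1 0 0 0.06 0"

```text
t: 5.37
tool_pos: [0.605, -0.0421, 0.2052]
tool_rot: [1.009, 1.325, -1.008]
contact_force: [-1.1, 3.3, -1.9]
opening: -0.0
```

```bash
python3 -c "
from h import *
plan((0,-36,205),(-10,10,203),(-75,10,200),(-75,-62,200),(-50,-62,200))
"
```

```text
t 5.37 mill [ -0.5 -35.6] z 205.2 F [-1.1  3.3 -1.9] op -0.0
mill-frame Fxy [-0.2  3.5]
x axis [-0.     0.001 -1.   ] tool y yaw in mill deg 0.21
(0, -36, 205) -> [0.006 0.013 0.009]
(-10, 10, 203) -> [ 0.057 -0.233 -1.142]
(-75, 10, 200) -> [ 0.132 -1.858 -1.148]
(-75, -62, 200) -> [ 0.131 -1.864  0.652]
(-50, -62, 200) -> [ 0.131 -1.239  0.655]
```

Emit:
drive_tool:
  commands: "1 0 -0.1 -0.4 0; 1 0.05 -0.5 -0.8 0; 1 0.1 -1.2 -0.8 0; 1 0.15 -1.8 -0.7 0; 1 0.2 -1.85 -0.1 0; 1 0.2 -1.85 0.4 0; 1 0.2 -1.85 0.65 0; 1 0.2 -1.7 0.66 0"

```text
t: 6.03
tool_pos: [0.5466, -0.0873, 0.1981]
tool_rot: [1.01, 1.322, -1.01]
contact_force: [-0.0, -0.7, -0.5]
opening: -0.0002
```

```bash
python3 -c "
from h import *
plan((-50,-62,197),(23,-61,197))
for n in('side',):
  grab(n,n+'7')
b=cv2.resize(cv2.imread('pics/side7.png')[130:250,290:420],None,fx=5,fy=5)
cv2.imwrite('pics/b7.png',b)
"
```

```text
t 6.03 mill [-68.7 -63.9] z 198.1 F [-0.  -0.7 -0.5] op -0.0002
mill-frame Fxy [-0.2 -0.7]
x axis [ 0.001 -0.001 -1.   ] tool y yaw in mill deg 0.06
(-50, -62, 197) -> [ 0.027  0.468 -0.047]
(23, -61, 197) -> [ 0.028  2.293 -0.07 ]
```

View pics/b7.png

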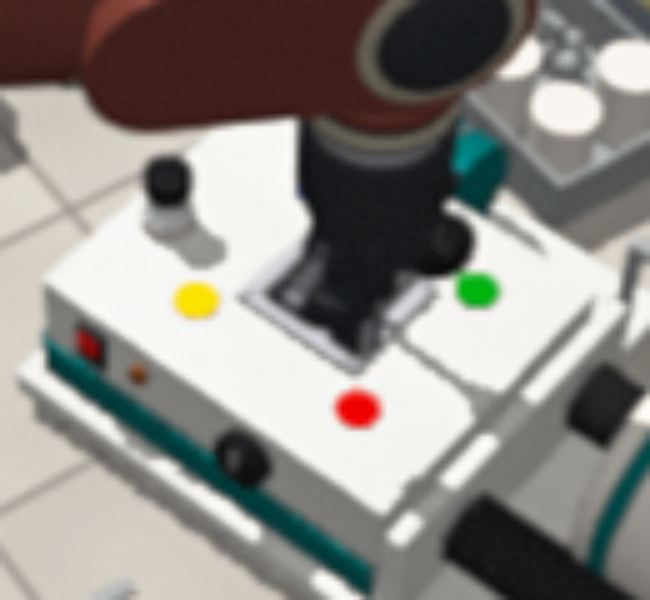

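Emit:
drive_tool:
  commands: "1 0 0.3 -0.03 0; 1 0 0.6 -0.05 0; 1 0 0.85 -0.05 0; 1 0 1.1 -0.05 0; 1 0 1.3 -0.05 0; 1 0 1.5 -0.05 0; 1 0 1.7 -0.05 0; 1 0 1.9 -0.05 0"

```text
t: 6.75
tool_pos: [0.6194, -0.0631, 0.1967]
tool_rot: [1.008, 1.327, -1.009]
contact_force: [-3.1, 1.8, -0.6]
opening: -0.0003
```

```bash
python3 -c "
from h import *
plan((23,-61,197))
for n in('side',):
  grab(n,n+'8')
b=cv2.resize(cv2.imread('pics/side8.png')[130:250,290:420],None,fx=5,fy=5)
cv2.imwrite('pics/b8.png',b)
"
```

```text
t 6.75 mill [  7.8 -59.7] z 196.7 F [-3.1  1.8 -0.6] op -0.0003
mill-frame Fxy [-2.6  2.5]
x axis [-0.002  0.001 -1.   ] tool y yaw in mill deg 0.21
(23, -61, 197) -> [-0.007  0.379  0.033]
```

View pics/b8.png

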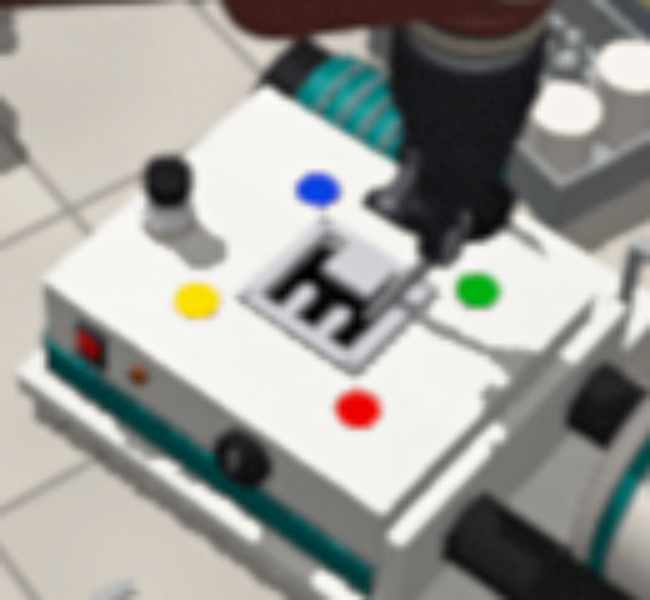

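Emit:
drive_tool:
  commands: "1 0 0.1 0.02 0; 1 0 0.2 0.03 0; 1 0 0.27 0.03 0; 1 0 0.32 0.03 0; 1 0 0.32 0.03 0"

```text
t: 7.22
tool_pos: [0.6321, -0.0617, 0.1971]
tool_rot: [1.008, 1.324, -1.009]
contact_force: [-2.4, -0.8, -0.7]
opening: 0.0005
```

```bash
python3 -c "
from h import *
plan((23,-61,197))
"
```

```text
t 7.22 mill [ 20.4 -61.7] z 197.1 F [-2.4 -0.8 -0.7] op 0.0005
mill-frame Fxy [-2.5 -0.1]
x axis [-0. -0. -1.] tool y yaw in mill deg 0.19
(23, -61, 197) -> [ 0.003  0.064 -0.019]
```

Emit:
drive_tool:
  commands: "1 0 0.03 0 0; 1 0 0.06 0 0; 1 0 0.08 0 0; 1 0 0.08 0 0"

```text
t: 7.55
tool_pos: [0.6351, -0.0608, 0.1974]
tool_rot: [1.008, 1.324, -1.008]
contact_force: [-2.4, 0.0, -1.0]
opening: 0.0
```

```bash
python3 -c "
from h import *
plan((23,-61,197),(-80,-61,230))
"
```

```text
t 7.55 mill [ 23.6 -61.7] z 197.4 F [-2.4  0.  -1. ] op 0.0
mill-frame Fxy [-2.3  0.6]
x axis [ 0. -0. -1.] tool y yaw in mill deg 0.19
(23, -61, 197) -> [ 0.009 -0.014 -0.016]
(-80, -61, 230) -> [-0.816 -2.589 -0.025]
```

Emit:
drive_tool:
  commands: "1 0 0.03 0 0; 1 0 0.05 0 0; 1 0 0.05 0 0"

```text
t: 7.8
tool_pos: [0.6371, -0.0601, 0.1974]
tool_rot: [1.008, 1.325, -1.008]
contact_force: [-2.1, -1.0, 0.2]
opening: 0.0
```

Emit:
drive_tool:
  commands: "1 0 -0.1 0 0; 1 0 -0.4 0 0; 1 -0.1 -0.9 0 0; 1 -0.3 -1.5 0 0; 1 -0.5 -2.1 0 0; 1 -0.7 -2.6 0 0; 1 -0.8 -3.2 0 0; 1 -0.8 -3.6 0 0"

```text
t: 8.47
tool_pos: [0.4979, -0.0991, 0.2316]
tool_rot: [1.009, 1.32, -1.006]
contact_force: [-0.7, 0.3, -0.1]
opening: 0.0002
```

```bash
python3 -c "
from h import *
plan()
for n in('side','top'):
  grab(n,n+'9')
b=cv2.resize(cv2.imread('pics/side9.png')[130:250,290:420],None,fx=5,fy=5)
cv2.imwrite('pics/b9.png',b)
a=cv2.resize(cv2.imread('pics/top9.png')[110:220,250:390],None,fx=5,fy=5)
cv2.imwrite('pics/a9.png',a)
"
```

```text
t 8.47 mill [-118.9  -62.5] z 231.6 F [-0.7  0.3 -0.1] op 0.0002
mill-frame Fxy [-0.6  0.5]
x axis [ 0.005 -0.001 -1.   ] tool y yaw in mill deg 0.19
```

View pics/b9.png

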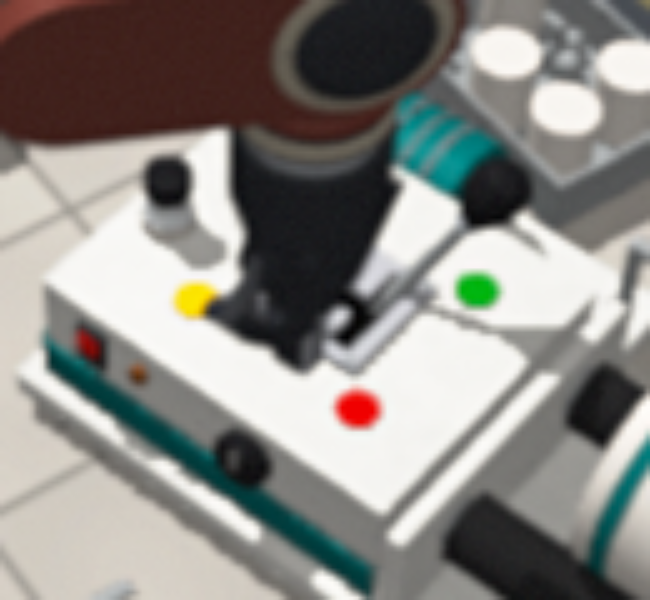

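View pics/a9.png

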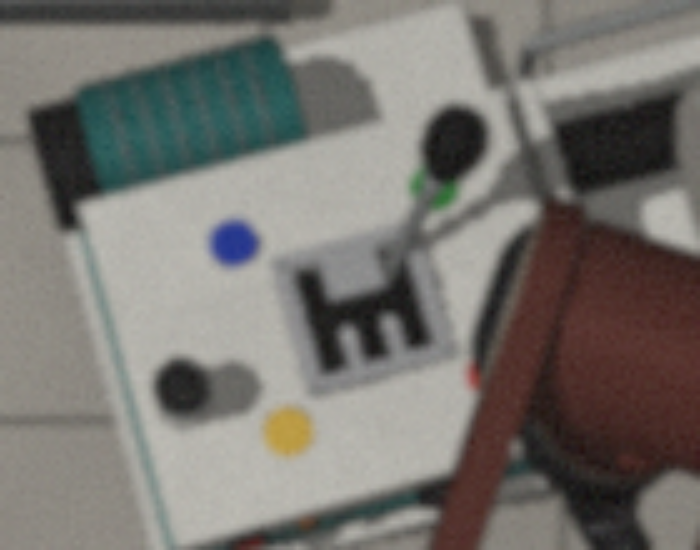

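```bash
python3 -c "
from h import *
k=w('side9',290+(497-2)/5,130+(192-2)/5,z=.204);print(M.T@(k[:2]-C)*1000)
k=w('top9',250+(454-2)/5,110+(145-2)/5,z=.204);print(M.T@(k[:2]-C)*1000)
"
```

```text
[ 55.903859   -59.43585357]
[ 53.02441121 -61.73123973]
```

Emit:
drive_tool:
  commands: "1 -0.3 0 0 0; 1 -0.3 0 0 0; 1 -0.3 0 0 0; 1 -0.3 0 0 0"

```text
t: 8.9
tool_pos: [0.499, -0.0983, 0.2417]
tool_rot: [1.008, 1.324, -1.007]
contact_force: [0.0, 0.4, -0.1]
opening: 0.0003
```

```bash
python3 -c "
from h import *
plan(); ctrl.finish_job()"
```

```text
t 8.9 mill [-117.6  -62. ] z 241.7 F [ 0.   0.4 -0.1] op 0.0003
mill-frame Fxy [0.1 0.4]
x axis [ 0.001 -0.    -1.   ] tool y yaw in mill deg 0.23
the job is handed in; nothing more can be done
```

The lever is in the green-disc slot (back right), and the job was handed in at 8.9 s; no verdict is reported. With the shut fingers as a pusher, I pushed the knob out of the stop slot, then right along the cross slot to about its end, and then back into the corner slot.

- **Knob position:** after I withdrew the hand, the two cameras put the knob at about (56, -59) and (53, -62) mm in the mill's frame. Home is (55, -60), so the two readings differ by about 3 mm but both are well inside the 16 mm limit. The fore and aft tilt works out at about 0.33 rad, against the 0.28 needed.
- **End stop:** I felt no sharp rise in force at the stop, so "fully home" rests on the camera positions.
- **Forces:** readings at the end of each move stayed under 5 N and were about 0.4 N at hand-in, with the hand some 170 mm from the knob.
- **Other items:** in the close-up pictures the sample jar had not moved. I did not measure the other items again, but the hand stayed well above or away from them.

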